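Release the ratchet clamp on the corridor shelf

TASK

Free the glass jar from the ratchet clamp: tip the pawl's T-shaped lever over so that the pawl is lifted clear of the teeth and stays up, and draw the toothed bar back, away from the jar, until its jaw comes fully home against the guide. Then tip the lever back so that the pawl lies down on the teeth again. Leave the jar, the tub, the measuring cup and the tin standing where they are.

Things in the scene. Friction and masses are not known exactly. Their poses are not given: they have to be found in the camera images.
- clamp: Ratchet clamp on a fixed plywood board. Origin: underside, right below the pawl hinge; z up, y along the bar: +y towards the jar, -y the way the bar is withdrawn. Board 100 mm wide (x), 10 thick, y -215 to +250 mm. End cheek: inner face y = 232, top z = 85. Guide: dark steel channel holding the bar down, 67 mm wide, y -30 to +55, top z = 30; pawl ears 35 mm wide rise to z = 61.
- pawl (a joint): Pawl angle, rad; hinge along the clamp's x, 52 mm above its origin. 0: nose down in the teeth, bar locked; up to 0.15 when resting on a tooth; 1.0: lifted, against its stop. Grows as the lever top goes to the clamp's -y. Its weight holds it at either end: over centre at about 0.6, then it falls the rest of the way; about 1 N at the lever moves it.
- lever_bar (a point): Centre of the steel T crossbar on top of the pawl's lever: a rod 16 mm thick, 60 mm long along the clamp's x, 60 mm from the hinge axis on a 9 mm stem. Pawl down: it stands 26 mm to +y of the hinge, 106 mm above the shelf; lifted: 31 mm to -y, 103 mm above the shelf. It can be pushed from either side.
- bar: Toothed aluminium bar, 245 mm long, 36 wide, 12 thick, about 0.5 kg, sliding loosely along the clamp's y in the guide, with a few newtons of friction. On top teeth 10 mm high, 16 mm apart. Axes as the clamp's; origin on its underside, 10 mm above the shelf, 115 mm from the paddle's middle.
- paddle (a point): Centre of the upright pull paddle at the bar's -y end: a plate 50 mm wide (x), 10 thick (y), from 18 to 100 mm above the shelf; this point is 70 mm above the shelf. Hook it on the side towards the guide, or pinch it, and draw it to -y. About 80 mm is free between it and the guide at the start.
- jaw (a point): Middle of the jaw's face towards the jar (+y): an upright plate 70 mm wide, 12 thick, reaching 97 mm above the shelf, at the bar's +y end, 250 mm in y from the paddle point. In the clamp's frame its y is 123 to 135 mm at the start, and 67 mm when the jaw's back is home against the end of the guide, which stops it.
- jar: Lever-lock glass storage jar, 86 mm across, 121 mm tall, 0.6 kg, standing loose on the clamp's board between jaw and end cheek. Origin: centre of its underside, z up. To be left alone.
- tub: Closed plastic tub, 108 by 138 mm, 65 mm tall, loose bystander. Origin: centre of its underside, z up.
- cup: Plastic measuring cup, 80 mm across, 80 mm tall, handle to its +y, loose bystander. Origin: centre of its underside, z up.
- tin: Steel peg tin, 72 mm across, about 65 mm tall, loose bystander. Origin: centre of its underside, z up.

How it is judged:
By the outcome, as a careful person would: the job done as asked, in the order asked, and still so for the second after the job is handed in, with the robot touching nothing.
It also fails if it takes over 51 s, if anything falls off the work surface, if the arm or the gripper's body presses on something with over 40 N, if the wrist force passes 120 N, or if a joint passes its speed limit or range.

ROBOT

A 6-joint arm with a two-finger parallel gripper is mounted at the origin on the work surface. World frame = base frame: x ahead of the robot, y to its left, z up, the work surface at z = 0. Lengths are in mm, angles in degrees, forces in N, time in s.
With the tool pointing down it reaches from about 300 to 850 mm from the base axis. Payload 4.2 kg.
Tool frame: the origin (TCP) lies between the finger pads; the fingertips stand 22 mm ahead of it and the grasp point (between the pads) lies 3 mm ahead of it; z points along the fingers, y is the direction in which the jaws open and shut (so a half turn about z gives the same grasp; the last joint's range is limited). The gripper opens to 91 mm and grips with 3 to 60 N. Pads are 32 mm wide; open, the fingers measure 118 mm over their backs; the gripper's body (76 mm by 178 mm) begins 60 mm behind the grasp point.
Start: joints at [65.432, 18.312, 89.639, -0, 72.044, -1.146], TCP at [228.57, 527.633, 235.976] pointing down, gripper open.
Joint ranges: [-177.97, 177.97], [-48.28, 115.42], [12.27, 149.76], [-77.06, 257.06], [2.81, 150.46], [-146.56, 146.56]. Speed limits (degrees/s): [147.25, 147.25, 180, 180, 180, 180].

INTERFACE

Orientations are given as [roll, pitch, yaw] about the fixed x, y, z axes, in that order (R = Rz(yaw) Ry(pitch) Rx(roll)).
In Python, from workcell import * gives the robot as it stands.
- The arm moves only by the shell command python3 -m jog 'ROWS' [OPENING] [FORCE]. ROWS is text: rows parted by semicolons, each of 6 numbers parted by spaces: the shift along the tool's x, y, z in units of 0.5 m (1.0 is 0.5 m), then the turn, a rotation vector about the tool's x, y, z in units of pi/2 rad (1.0 is pi/2 rad). A call has 1 to 20 rows; each row is the pose to reach, as a shift and turn from the pose measured when the call began, along the tool's axes at that moment; what a row does not reach only later rows make up. A row lasts 1/12 s, in which the tool goes at most 41.7 mm and 7.16 degrees, less where a joint would pass 70% of its speed; a pose out of reach is approached as far as the arm can. A call with a number of a shift or a turn outside -1 to 1 is refused whole. A call with a gripper value outside its range is refused whole. OPENING is the opening, from -1 (shut) to 1 (fully open), set as the call begins (- or left out, the last holds). The fingers move at their own pace and stop on an object; FORCE is the grip in N (left out, the last holds). Time passes only in rows, so rows that repeat a pose let the fingers close. It gives the time, the measured TCP pose, the force and the opening at its end, in the units of the state.
- state(): the state, without advancing time (a new reading comes with each control period).
- grab_frame(name): name is "side" or "top" or "wrist"; returns the picture (480x640x3 uint8, red, green, blue); there is no depth.
- calibration(name): a dict with "mtx" (3x3 intrinsics, pixels), "rvec" (rotation vector, rad) and "tvec" (3), from world to camera coordinates, as OpenCV has them. Camera axes: x right, y down, z forward; pixel columns grow to the right and rows downward; lengths in mm; the calibration is good to about 2 mm. A picture is of the moment at which its call begins: read the wrist's pose just before it. calibration takes no time and is no camera call; for the wrist camera it gives the pose at the moment of the call.
- job_done(): hands the job in, once; it reports no verdict.
Trained networks look in the newest picture that a camera, given by its name, has taken for a name from the list of things; names that differ only in an ending like _2 or _b are one class to them, and where a whole thing is asked for, a point or a joint stands for the part that bears it (a point fixed in the world has none). Each returns a list of dicts, best first, with "confidence" (0 to 1); they miss things now and then, are a little off and sometimes report something else, mostly with a low value. They report only what shows in the picture. A call takes as long as a camera call.
- spot_in(query, camera): "rect" ([left, top, right, bottom] in pixels, round what is visible of it).
- tip_of(query, camera): "location" ([column, row] in pixels: a listed point, or the origin of a listed thing).
The state is a dict: "time_s": time; "qpos": joint angles; "qvel": joint speeds; "effort": joint torques, N m; "ee_pos": TCP position; "ee_rot": TCP orientation; "force": force on the tool from outside, world axes, zero at the start; "torque": the same for the moment, N m; "gripper_width": finger opening in mm.
Only numpy, scipy, OpenCV 4.12 (cv2) and the standard library are available. Lean on these libraries where they do the work, as an engineer would, in place of code of your own. Each camera call takes 0.05 s, during which the arm holds its last target. There are 200 camera calls.

## Working session

There is one attempt and no reset: what is moved stays moved. The work goes in short steps, Python scripts to look and compute and a shell command to move; the robot and the scene stay as the last step left them, time stands still between calls to the robot, and variables do not carry over. Pictures are saved under pics/ and viewed, about 8 in all and at most 12, crops included, and the job is handed in when it is done.

```bash
mkdir -p pics
cat > h.py <<'E'
from workcell import *
import numpy as np, cv2
def look(n,f):
    im=grab_frame(n); cv2.imwrite(f'pics/{f}.png',cv2.cvtColor(im,cv2.COLOR_RGB2BGR)); return im
def ray(n,p):
    c=calibration(n);R=cv2.Rodrigues(np.array(c['rvec'],float))[0];t=np.array(c['tvec'],float).ravel()
    u=cv2.undistortPoints(np.array([[p]],float),np.array(c['mtx'],float),None).ravel()
    return -R.T@t, R.T@np.array([u[0],u[1],1.])
def at(n,p,z):
    o,d=ray(n,p); return o+d*(z-o[2])/d[2]
def tri(a,b):
    A=np.zeros((3,3));B=np.zeros(3)
    for n,p in (a,b):
        o,d=ray(n,p);d=d/np.linalg.norm(d);M=np.eye(3)-np.outer(d,d);A+=M;B+=M@o
    return np.linalg.solve(A,B)
E
python3 - <<'E'
from h import *
np.set_printoptions(precision=1,suppress=True)
for n in('top','side'): look(n,n+'0')
z=dict(lever_bar=106,paddle=70,jaw=60,clamp=0,jar=0,tub=0,cup=0,tin=0)
for q in z:
    for n in('top','side'):
        r=tip_of(q,n)[:2]
        for d in r: print(q,n,np.array(d['location']),round(d['confidence'],2),at(n,d['location'],z[q]))
s=state();print(s['ee_pos'],s['ee_rot'],s['time_s'])
E
```

```text
lever_bar top [323.7 243.2] 0.78 [540.6 111.5 106. ]
lever_bar side [313.2 254.7] 0.56 [546.5 112.6 106. ]
paddle top [413.9 250.8] 0.87 [535.4 -29.9  70. ]
paddle side [373.  336.4] 0.82 [532.6 -37.1  70. ]
jaw top [256.3 241. ] 0.75 [550.8 219.6  60. ]
jaw side [274.2 250.8] 0.83 [543.4 216.   60. ]
clamp top [340.  254.6] 0.66 [538.   83.3   0. ]
clamp side [311.5 249.7] 0.74 [642.5 263.1   0. ]
clamp side [370.5 335.6] 0.73 [583.8  28.9   0. ]
jar top [229.2 239.7] 0.61 [562.6 276.    0. ]
jar side [262.8 264.2] 0.7 [552.6 274.2   0. ]
jar side [272.6 248.8] 0.5 [590.3 305.2   0. ]
tub top [255.5 327.6] 0.82 [412.9 225.3   0. ]
tub side [199.2 314.3] 0.85 [409.  215.1   0. ]
cup top [275. 179.] 0.94 [672.6 198.9   0. ]
cup side [349.3 262. ] 0.79 [671.8 194.8   0. ]
tin top [379.4 183.8] 0.88 [664.7  13.9   0. ]
tin side [417.7 322.4] 0.8 [656.8  11.8   0. ]
[228.6 527.6 236. ] [180.    0.  156.6] 0.9
```

View pics/top0.png

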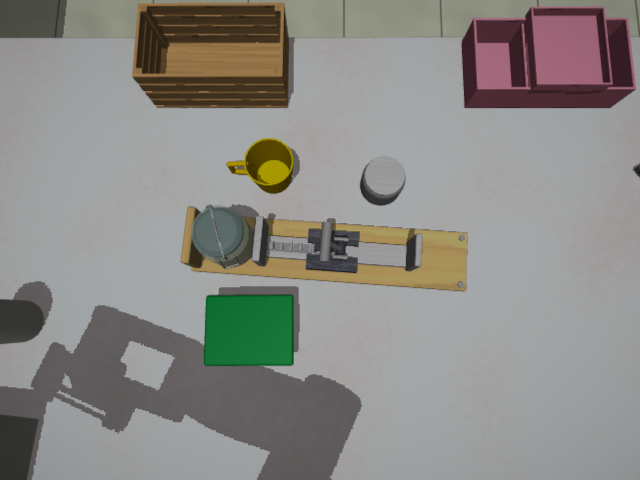

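View pics/side0.png

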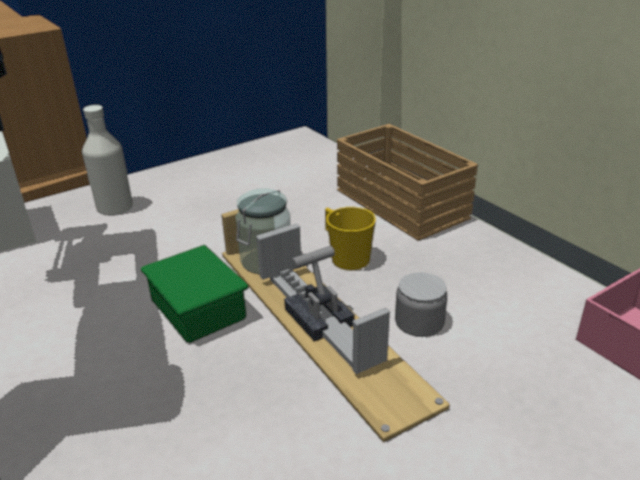

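The views show the clamp lying along world y: the lever is at (326,240) in the top view, the paddle at (415,250), the jaw at (260,240) and the jar at (220,235). The tub, cup and tin are beside it. A bottle stands at (108,160) in the side view.

Run:
```python
from h import *
np.set_printoptions(precision=1,suppress=True)
for q,a,b in [('lever',(323.7,243.2),(313.2,254.7)),('paddle',(413.9,250.8),(373,336.4)),('jaw',(256.3,241),(274.2,250.8))]:
    print(q,tri(('top',a),('side',b)))
for p in [(467,233),(466,290),(192,270)]: print(at('top',p,10))
for p in [(385,434),(448,405)]: print(at('side',p,10))
print('bottle',at('side',(115,210),0))
for n in('wrist',): look(n,'w0')
```

```text
lever [542.3 110.4 108.3]
paddle [536.8 -31.4  63.8]
jaw [549.3 221.4  55.5]
[ 575.5 -132.9   10. ]
[ 478.6 -126.9   10. ]
[508.2 335.2  10. ]
[ 481.9 -124.6   10. ]
[ 571.8 -134.4   10. ]
bottle [417.6 604.6   0. ]
```

```bash
cat >> h.py <<'E'
from scipy.spatial.transform import Rotation as Ro
np.set_printoptions(precision=3,suppress=True)
O=np.array([540.4,84.7,0]);YAW=-3.6
def cl(p): return Ro.from_euler('z',YAW,degrees=True).inv().apply(np.array(p)-O)
def wd(p): return Ro.from_euler('z',YAW,degrees=True).apply(p)+O
def plan(*pts):
    s=state();R=Ro.from_euler('xyz',s['ee_rot'],degrees=True);T=Ro.from_euler('xyz',[180,0,180+YAW],degrees=True)
    print('t',s['time_s'],'clamp',cl(s['ee_pos']),'rot',np.array(s['ee_rot']),'F',np.array(s['force']),s['gripper_width'])
    for p in pts: print(p,R.inv().apply(wd(p)-s['ee_pos'])/500,(R.inv()*T).as_rotvec()/(np.pi/2))
E
python3 -m jog '-.08 -.18 0 0 0 0;-.08 -.18 0 0 0 0;-.873 -.424 .05 0 0 -.22;-.873 -.424 .072 0 0 -.22;-.873 -.424 .072 0 0 -.22;-.873 -.424 .072 0 0 -.22;-.873 -.424 .072 0 0 -.22;-.873 -.424 .072 0 0 -.22;-.873 -.424 .072 0 0 -.22;-.873 -.424 .072 0 0 -.22;-.873 -.424 .072 0 0 -.22;-.873 -.424 .072 0 0 -.22;-.873 -.424 .072 0 0 -.22;-.873 -.424 .072 0 0 -.22;-.873 -.424 .072 0 0 -.22;-.873 -.424 .072 0 0 -.22' -1 20
python3 - <<'E'
from h import *
im=look('wrist','w1')
for q,z in (('lever_bar',106),('jaw',60),('paddle',70)):
    for d in tip_of(q,'wrist')[:1]: print(q,d,cl(at('wrist',d['location'],z)))
plan((0,75,200),(0,75,117))
E
```

```text
time_s: 2.28
ee_pos: [544.2, 159.9, 199.8]
ee_rot: [180.0, -0.1, 176.4]
force: [0.0, 0.4, -0.5]
gripper_width: 0.4
lever_bar {'location': [232.4, 253.2], 'confidence': 0.69} [ -1.649  25.976 106.   ]
jaw {'location': [397.2, 241.6], 'confidence': 0.95} [  3.271 137.211  60.   ]
paddle {'location': [42.5, 243.1], 'confidence': 0.55} [   2.121 -115.013   70.   ]
t 2.4833 clamp [ -1.111  76.001 200.321] rot [179.978   0.016 176.477] F [ 0.148 -0.512 -0.1  ] 0.7822932193965351
(0, 75, 200) [-0.002 -0.002  0.001] [0.    0.    0.001]
(0, 75, 117) [-0.002 -0.002  0.167] [0.    0.    0.001]
```

View pics/w1.png

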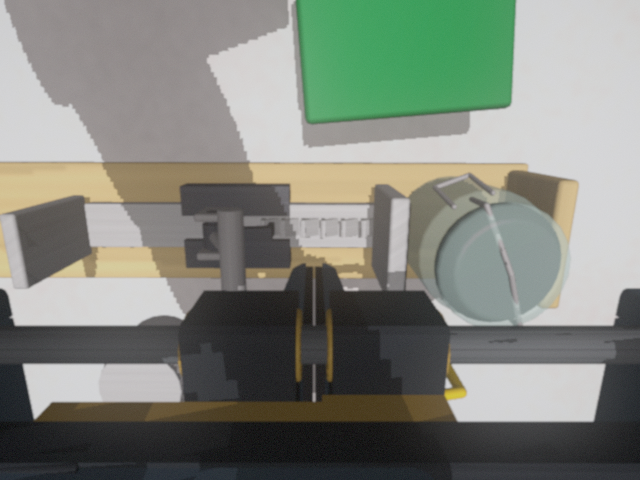

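The wrist view agrees with the map: the lever rod is at (232,245), the fingers sit between it and the jaw at (390,240), and the jar is at (500,260). Next I go down and push the lever to -y.

```bash
python3 -m jog '-.002 -.002 .08 0 0 0;-.002 -.002 .14 0 0 0;-.002 -.002 .172 0 0 0;-.002 -.002 .172 0 0 0;-.002 -.03 .172 0 0 0;-.002 -.05 .172 0 0 0;-.002 -.065 .172 0 0 0;-.002 -.08 .172 0 0 0;-.002 -.095 .172 0 0 0;-.002 -.11 .172 0 0 0;-.002 -.125 .172 0 0 0'
python3 - <<'E'
from h import *
look('side','s1');plan()
for d in tip_of('lever_bar','side')[:2]:print(d)
E
```

```text
time_s: 3.4
ee_pos: [541.3, 97.2, 114.8]
ee_rot: [180.0, 0.1, 176.5]
force: [0.3, 0.0, 0.5]
gripper_width: 0.2
t 3.45 clamp [ -0.045  11.422 114.558] rot [-179.962    0.023  176.439] F [-0.329 -0.752 -0.579] 0.35445133262533624
{'location': [325.0, 261.7], 'confidence': 0.74}
```

View pics/s1.png

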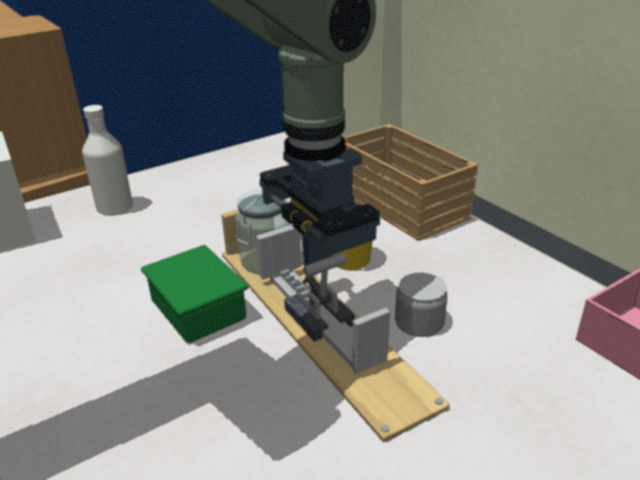

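The lever rod, now at (325,262), is moving ahead of the fingers. I keep pushing.

```bash
python3 -m jog '0 -.015 0 0 0 0;0 -.03 0 0 0 0;0 -.04 0 0 0 0;0 -.044 0 0 0 0;0 -.044 0 0 0 0;0 0 0 0 0 0;0 0.02 0 0 0 0;0 .02 -.1 0 0 0;0 .02 -.17 0 0 0;0 -.08 -.17 0 0 0;0 -.17 -.17 0 0 0;0 -.17 -.17 0 0 0;0 -.17 -.17 0 0 0'
python3 - <<'E'
from h import *
look('side','s2');look('wrist','w2')
for n in('side','wrist'):
  for q,z in (('lever_bar',103),('paddle',70)):
    for d in tip_of(q,n)[:2]:print(n,q,d,cl(at(n,d['location'],z)))
plan((0,-82,200),(0,-82,80))
E
```

```text
time_s: 4.58
ee_pos: [535.5, 9.9, 199.6]
ee_rot: [-180.0, 0.0, 176.2]
force: [0.2, -0.2, 0.0]
gripper_width: 0.7
side lever_bar {'location': [333.6, 274.5], 'confidence': 0.57} [  4.913 -23.502 103.   ]
side paddle {'location': [372.6, 338.7], 'confidence': 0.82} [  -3.055 -125.309   70.   ]
wrist lever_bar {'location': [381.7, 250.8], 'confidence': 0.81} [ -1.667 -28.991 103.   ]
wrist paddle {'location': [254.2, 240.1], 'confidence': 0.9} [   0.337 -113.01    70.   ]
wrist paddle {'location': [525.5, 351.8], 'confidence': 0.56} [87.345 88.866 70.   ]
t 4.8833 clamp [ -0.114 -71.598 199.111] rot [179.984  -0.021 176.492] F [-0.491 -0.116 -0.544] 0.5456689464586283
(0, -82, 200) [-0.    -0.021 -0.002] [ 0.    -0.     0.001]
(0, -82, 80) [-0.    -0.021  0.238] [ 0.    -0.     0.001]
```

View pics/w2.png

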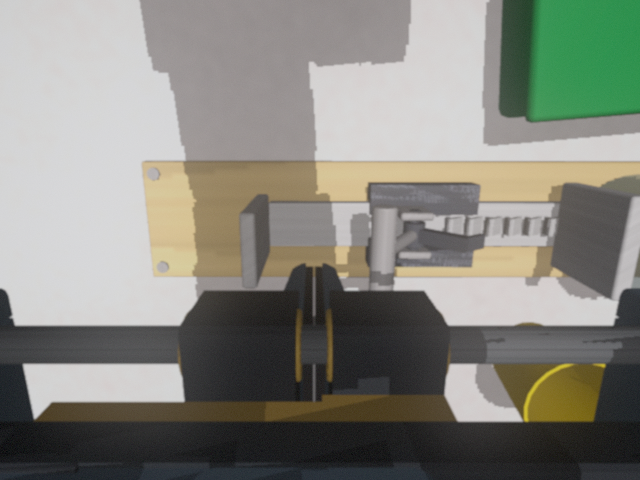

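The lever is over, with the rod at (382,240), and the fingers are between it and the paddle at (255,240). I go down and draw the bar back.

```bash
python3 -m jog '0 -.012 .08 0 0 0;0 -.012 .16 0 0 0;0 -.012 .22 0 0 0;0 -.012 .248 0 0 0;0 -.012 .248 0 0 0;0 -.035 .248 0 0 0;0 -.05 .248 0 0 0;0 -.065 .248 0 0 0;0 -.08 .248 0 0 0;0 -.095 .248 0 0 0;0 -.11 .248 0 0 0;0 -.125 .248 0 0 0;0 -.14 .248 0 0 0;0 -.155 .248 0 0 0;0 -.165 .248 0 0 0'
python3 - <<'E'
from h import *
look('side','s3');look('top','t3')
for n in('side','top'):
  for q,z in (('lever_bar',103),('paddle',70),('jaw',60)):
    for d in tip_of(q,n)[:1]:print(n,q,d,cl(at(n,d['location'],z)))
plan()
E
```

```text
time_s: 6.13
ee_pos: [531.4, -69.8, 76.2]
ee_rot: [180.0, 0.1, 176.4]
force: [0.6, 4.5, 4.7]
gripper_width: 0.7
side lever_bar {'location': [332.2, 276.0], 'confidence': 0.61} [  1.525 -25.422 103.   ]
side paddle {'location': [400.3, 363.7], 'confidence': 0.69} [  -1.366 -178.635   70.   ]
side jaw {'location': [291.8, 265.6], 'confidence': 0.84} [-2.131 81.312 60.   ]
top lever_bar {'location': [362.3, 244.4], 'confidence': 0.71} [  1.292 -31.127 103.   ]
top paddle {'location': [361.3, 244.9], 'confidence': 0.66} [  5.786 -32.079  70.   ]
top jaw {'location': [288.9, 242.6], 'confidence': 0.84} [ 2.992 82.859 60.   ]
t 6.5333 clamp [  -0.299 -154.135   74.808] rot [-179.997   -0.063  176.514] F [-0.329  0.514 -0.186] 0.4981360426768781
```

View pics/s3.png

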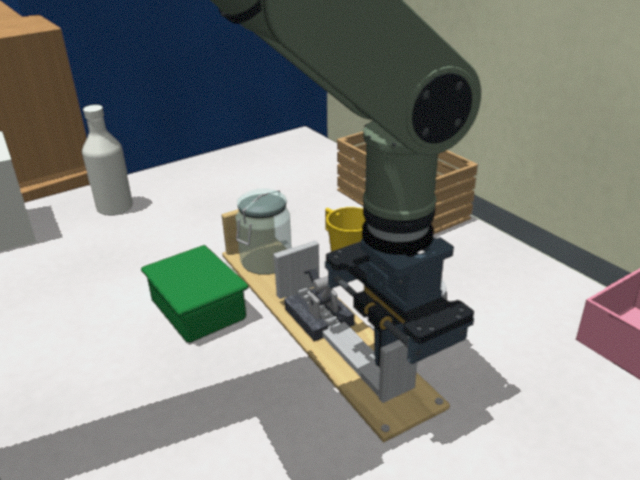

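The bar is sliding back at about 4.5 N, the lever is still up, and the jaw has about 15 mm to go. I creep on until the force rises.

```bash
for k in 1; do python3 -m jog '0 -.006 0 0 0 0;0 -.012 0 0 0 0;0 -.018 0 0 0 0;0 -.022 0 0 0 0'; done; python3 -m jog '0 -.004 0 0 0 0;0 -.008 0 0 0 0'
```

```text
time_s: 6.87
ee_pos: [529.6, -79.5, 74.7]
ee_rot: [179.9, -0.1, 176.5]
force: [2.0, 13.5, 0.1]
gripper_width: 0.5
time_s: 7.03
ee_pos: [529.6, -79.5, 74.8]
ee_rot: [179.4, -0.1, 176.2]
force: [0.4, 26.4, 3.3]
gripper_width: 0.5
```

The jaw has reached a hard stop, at the predicted place. I back off and look.

```bash
python3 -m jog '0 .02 0 0 0 0;0 .04 0 0 0 0;0 .04 -.08 0 0 0;0 .04 -.16 0 0 0;0 .04 -.25 0 0 0;0 .12 -.25 0 0 0;0 .178 -.25 0 0 0;0 .178 -.25 0 0 0;0 .178 -.25 0 0 0;0 .178 -.25 0 0 0'
python3 - <<'E'
from h import *
look('wrist','w4');look('side','s4')
for n,q,z in (('wrist','lever_bar',103),('wrist','jaw',60),('side','jaw',60),('wrist','paddle',70),('side','paddle',70)):
    for d in tip_of(q,n)[:1]:print(n,q,d,cl(at(n,d['location'],z)))
plan((0,-75,114),(0,-12,114))
E
```

```text
time_s: 7.87
ee_pos: [535.3, 7.6, 200.3]
ee_rot: [179.5, -0.2, 176.3]
force: [-0.3, -0.4, -0.4]
gripper_width: 0.4
wrist lever_bar {'location': [390.0, 253.4], 'confidence': 0.61} [  0.531 -28.776 103.   ]
wrist jaw {'location': [511.0, 234.8], 'confidence': 0.9} [-0.036 67.802 60.   ]
side jaw {'location': [296.6, 271.3], 'confidence': 0.8} [-3.425 64.588 60.   ]
wrist paddle {'location': [163.0, 244.8], 'confidence': 0.76} [   3.166 -182.12    70.   ]
side paddle {'location': [401.8, 368.0], 'confidence': 0.91} [  -4.271 -185.276   70.   ]
t 8.2167 clamp [ -0.015 -77.432 200.501] rot [179.423  -0.133 176.162] F [ 0.307  0.383 -0.281] 0.2960561442717582
(0, -75, 114) [-0.     0.003  0.173] [ 0.006 -0.001 -0.003]
(0, -12, 114) [0.    0.129 0.174] [ 0.006 -0.001 -0.003]
```

View pics/w4.png

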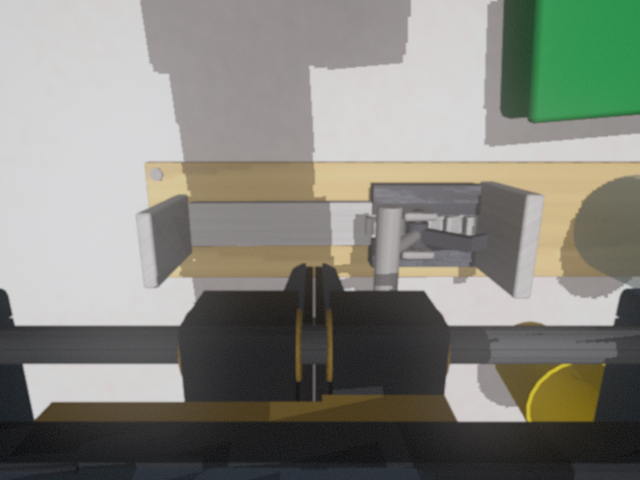

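The jaw, at (510,240), is tight against the guide (y ≈ 67) and the paddle is at -183. Now I tip the lever back.

```bash
python3 -m jog '0 0 .08 0 0 0;0 0 .15 0 0 0;0 0 .173 0 0 0;0 0 .173 0 0 0;0 .03 .173 0 0 0;0 .045 .173 0 0 0;0 .06 .173 0 0 0;0 .075 .173 0 0 0;0 .09 .173 0 0 0;0 .105 .173 0 0 0;0 .12 .173 0 0 0;0 .13 .173 0 0 0;0 .13 .173 0 0 0;0 .09 .173 0 0 0;0 .05 .1 0 0 0;0 0 0 0 0 0;0 0 0 0 0 0;0 0 0 0 0 0;0 0 0 0 0 0'
python3 - <<'E'
from h import *
a=look('wrist','w5');b=look('side','s5');look('top','t5')
cv2.imwrite('pics/ws5.png',cv2.cvtColor(np.hstack([a[100:400,200:600],cv2.resize(b[180:400,200:460],(400,300))]),cv2.COLOR_RGB2BGR))
for n,q,z in (('wrist','lever_bar',106),('side','lever_bar',106),('top','lever_bar',106),('wrist','jaw',60),('side','jaw',60),('side','paddle',70),('side','jar',0),('top','jar',0)):
    for d in tip_of(q,n)[:1]:print(n,q,d,cl(at(n,d['location'],z)))
for q in('tub','cup','tin'):
    for d in tip_of(q,'top')[:1]:print(q,d,at('top',d['location'],0))
plan()
E
```

```text
time_s: 9.8
ee_pos: [535.6, 7.1, 200.8]
ee_rot: [179.4, -0.1, 176.1]
force: [0.1, 0.0, -0.8]
gripper_width: 0.5
wrist lever_bar {'location': [478.3, 254.9], 'confidence': 0.91} [ -0.651  25.872 106.   ]
side lever_bar {'location': [312.8, 254.4], 'confidence': 0.87} [  4.294  29.209 106.   ]
top lever_bar {'location': [324.4, 239.2], 'confidence': 0.68} [  4.693  26.114 106.   ]
wrist jaw {'location': [511.2, 235.1], 'confidence': 0.57} [-0.761 68.323 60.   ]
side jaw {'location': [297.0, 271.2], 'confidence': 0.72} [-2.809 64.497 60.   ]
side paddle {'location': [405.5, 367.9], 'confidence': 0.62} [  -0.567 -187.414   70.   ]
side jar {'location': [265.2, 263.0], 'confidence': 0.69} [  5.295 190.905   0.   ]
tub {'location': [255.7, 325.6], 'confidence': 0.85} [416.19  225.058   0.   ]
cup {'location': [272.5, 177.5], 'confidence': 0.77} [675.316 203.394   0.   ]
tin {'location': [378.6, 183.9], 'confidence': 0.71} [664.494  15.306   0.   ]
t 10.5 clamp [ -0.    -77.422 200.488] rot [179.423  -0.133 176.162] F [ 0.025  0.066 -0.588] 0.3537658160314239
```

View pics/ws5.png

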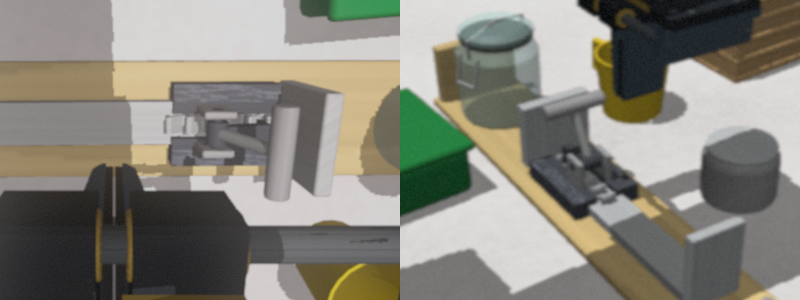

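The lever is back down, with the rod at y +26. The jaw is home against the guide, the jar and bystanders are standing, and the robot is clear.

```bash
python3 -c "
from workcell import *
print(job_done())"
```

```text
the job is handed in; nothing more can be done
None
```

The jar is free, and the job was handed in at about 10.5 s of the 51 s allowed. I tipped the lever over and it stayed up. I then hooked the paddle and drew the bar back to a hard stop, where the force rose to about 26 N. Last, I tipped the lever back down and moved the arm clear.

**Final checks:**
- **Lever:** the rod is at clamp y ≈ +26 to +29 mm, so the pawl is down (about +26 expected).
- **Jaw:** its face is at clamp y ≈ 64 to 68 mm, which fits fully home (67 expected).
- **Paddle:** the last reading was about -187 mm, against about -183 expected; an earlier one from the wrist camera gave -182. I put this down to detector scatter.
- **Bystanders:** the tub, cup and tin read within about 5 mm of where they started, which is also within detector scatter.
- **Jar:** it was standing in its place in the last picture. The top camera did not find it in the final check, so its final position rests on the side view alone.

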